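Uncap the clamped amber jar

ROBOT

A 6-joint arm with a two-finger parallel gripper is mounted at the origin on a cart in front of the work surface, level with it; the furniture and walls round the work are solid. World frame = base frame: x ahead of the robot, y to its left, z up, the work surface at z = 0. Lengths are in m, angles in rad, forces in N, time in s.
With the tool pointing down it reaches from about 0.35 to 0.975 m from the base axis. Payload 4.9 kg.
Tool frame: the origin (TCP) lies between the finger pads; the fingertips stand 25 mm ahead of it and the grasp point (between the pads) lies 6 mm ahead of it; z points along the fingers, y is the direction in which the jaws open and shut (so a half turn about z gives the same grasp; the last joint's range is limited). The gripper opens to 85 mm and grips with 20 to 120 N. Pads are 22 mm wide; open, the fingers measure 114 mm over their backs; the gripper's body (76 mm by 85 mm) begins 54 mm behind the grasp point. The pads swing forward as they close: fully open they stand 13 mm farther back than shut.
Start: joints at [1.198, 0.053, 1.613, -0, 1.476, -0.119], TCP at [0.157, 0.605, 0.229] pointing down, gripper open.
Joint ranges: [-3.01, 3.01], [-1.01, 2.22], [0.06, 2.58], [-1.02, 4.17], [0.09, 2.62], [-3.14, 3.14]. Speed limits (rad/s): [2.57, 2.57, 3.14, 3.14, 3.14, 3.14].

INTERFACE

Orientations are given as a unit quaternion [x, y, z, w].
In Python, from bench import sensors, viewer, ticket gives the robot as it stands.
- The arm moves only by the tool servo_tool, never from a script. Its argument "commands" is a list of rows, each a list of 5 numbers: the shift along the tool's x, y, z in mm, then the turn about the tool's z in degrees, then the finger opening in mm, from 0 to 85.4. A call has 1 to 10 rows; each row is the pose to reach, as a shift and turn from the pose commanded when the call began, along the tool's axes at that moment; what a row does not reach only later rows make up. A row lasts 1/8 s, in which the tool goes at most 62.5 mm and 10.7 degrees, less where a joint would pass 70% of its speed; a pose out of reach is approached as far as the arm can. A call with a gripper value outside its range is refused whole. The fingers move at their own pace and stop on an object; the grip force is fixed at half the most. Time passes only in rows, so rows that repeat a pose let the fingers close. It gives the time, the measured TCP pose, the force and the opening at its end, in the units of the state.
- sensors.observe(): the state, without advancing time (a new reading comes with each control period).
- viewer.read_camera(name): name is "side" or "top" or "wrist"; returns a dict with "color" (480x640x3 uint8, red, green, blue), "vertical_fov" (degrees; the focal length in pixels is half the picture's height over the tangent of half this angle, whatever the lens; pixels are square), "cx", "cy" (the principal point, pixels), "k1" (the pictures are not rectified: a ray, as slopes to the right and down, at radius r is drawn at 1 + k1 r^2 times it, then the intrinsics apply), "extrinsics" (4x4, takes a point from camera to world coordinates); the wrist camera has in their place "mount" (4x4, takes a point from camera to tool coordinates, whose origin is the TCP and whose axes are the flange's). Camera axes: x right, y down, z forward; pixel columns grow to the right and rows downward; lengths in m; the calibration is good to about 2 mm. A picture is of the moment at which its call begins: read the wrist's pose just before it. There is no depth.
- ticket.hand_in(): hands the job in, once; it reports no verdict.
The state is a dict: "time": time; "joints": joint angles; "joint_vel": joint speeds; "tau": joint torques, N m; "eef_pos": TCP position; "ee_rot": TCP orientation; "wrist_force": force on the tool from outside, world axes, zero at the start; "moment": the same for the moment, N m; "grip_width": opening from 0.0 (shut) to 1.0 (fully open).
Only numpy, scipy, OpenCV 4.12 (cv2) and the standard library are available. Lean on these libraries where they do the work, as an engineer would, in place of code of your own. Each camera call takes 0.05 s, during which the arm holds its last target.

TASK

Open the amber jar that stands in the bench clamp: unscrew its yellow cap with several short turns counter-clockwise, keep hold of it as it comes free and lift it off. Then set it down, right way up, in the middle of the round blue dish and let go; leave the red-lidded jar, the blue-lidded pot and the vial where they stand.

Things in the scene. Friction and masses are not known exactly. Their poses are not given: they have to be found in the camera images.
- jar: squat amber jar, 64 mm across, held fast between two grey jaws on a dark 92 mm square plate fixed to the bench; only this jar opens. Origin at the centre of the plate's underside, z up along the jar's axis. Jaws end at z = 46 mm, a 20 mm clamp knob sticks out 64 mm from the axis below z = 38 mm; the jar's shoulder lies at z = 55 to 68 mm, above it the threaded neck
- jar_mouth (a point): centre of the mouth of the jar, 92 mm above the jar's origin, hidden in the cap at first. Neck 33 mm across, 41 mm over its thread. Between two turns the cap stays where it is let go; the thread has 2 mm of up-and-down play. Once free the cap turns on freely without harm and lifts straight off: raise it 30 mm before moving sideways
- cap: yellow ribbed screw cap on the clamped jar, 50 mm across, 36 mm high, 50 g. Origin at the centre of its lower rim, z up along its axis, closed top at z = 36 mm; grip the sides between z = 18 and 36 mm. Screwed on, its origin is 73 mm above the jar's. Right-hand thread: it rises 2.9 mm per radian turned counter-clockwise seen from above, and comes free after 115 to 150 degrees in all
- dish: round shallow blue enamelled dish, 118 mm across, 8 mm high, loose, 350 g. Origin at the centre of its underside, z up; its floor is flat, 2.5 mm above the origin and 108 mm across
- jar_red: bystander: the nearer white jar with a red lid, 67 mm across and 128 mm high, origin at the centre of its underside
- pot_blue: bystander: the nearer white pot with a blue lid, 49 mm across and 59 mm high, origin at the centre of its underside
- vial_pink: bystander: glass vial with pink contents and a white cap with a red top, 45 mm across and 79 mm high, origin at the centre of its underside

How it is judged:
On the way, in this order (a step that is already met when the one before it is completed fails the run):
1. the yellow cap, held in the fingers, is unscrewed and lifted clear of the jar's neck (at least 30 mm above where it sat) (z of cap in the frame of jar above 0.102 m and contact force between the fingers and cap above 1 N), for 0.1 s.
2. still held in the fingers, the cap is set down on the floor of the dish (z of cap in the frame of dish below 0.012 m and horizontal distance between cap and dish below 0.03 m and contact force between the fingers and cap above 1 N), for 0.05 s.
At the end, for the whole second after the job is handed in: the yellow cap lies flat and right way up (within 10 degrees) on the floor of the blue dish, within 20 mm of its middle, let go and at rest; the dish is within 40 mm of where it stood (horizontal distance between cap and dish below 0.02 m and z of cap in the frame of dish between 0 and 0.006 m and angle between cap's own z axis and vertical below 0.17 rad and linear speed of cap below 0.02 m/s and contact force between the fingers and cap below 0.1 N and distance of dish from where it was at the start of the episode below 0.04 m); the robot touches nothing.
It fails at once if a bystander is moved by more than 25 mm (distance of any of jar_red, pot_blue, vial_pink from where it was at the start of the episode above 0.025 m).
It also fails if it takes over 51 s, if anything falls off the work surface, if the arm or the gripper's body presses on something with over 40 N, if the wrist force passes 120 N, or if a joint passes its speed limit or range.

## Working session

There is one attempt and no reset: what is moved stays moved. The work goes in short steps, Python scripts to look and compute and a tool call to move; the robot and the scene stay as the last step left them, time stands still between calls to the robot, and variables do not carry over. Pictures are saved under pics/ and viewed, and the job is handed in when it is done.

Besides the shell and the picture viewer there is one more tool, called after ">>>" in YAML: its name, and indented under it one key for each argument. servo_tool: Moves the arm, as the interface text tells. Its arguments: {"type":"object","properties":{"commands":{"type":"array"}},"required":["commands"]}

```bash
mkdir -p pics; cat > h.py <<'E'
import numpy as np,cv2
from bench import sensors,viewer,ticket
from scipy.spatial.transform import Rotation as R
def grab(n,f=None):
    s=sensors.observe(); c=viewer.read_camera(n)
    if 'extrinsics' in c: T=np.array(c['extrinsics'])
    else:
        T=np.eye(4);T[:3,:3]=R.from_quat(s['ee_rot']).as_matrix();T[:3,3]=s['eef_pos'];T=T@np.array(c['mount'])
    c['T']=T
    if f: cv2.imwrite('pics/'+f,c['color'][:,:,::-1])
    return c,s
def ray(c,u,v):
    f=240/np.tan(np.radians(c['vertical_fov'])/2)
    K=np.array([[f,0,c['cx']],[0,f,c['cy']],[0,0,1]])
    p=cv2.undistortPoints(np.array([[[u,v]]],float),K,np.array([c['k1'],0,0,0.]))[0,0]
    d=c['T'][:3,:3]@np.array([p[0],p[1],1]);return c['T'][:3,3],d/np.linalg.norm(d)
def plane(c,u,v,z):
    o,d=ray(c,u,v);return o+d*(z-o[2])/d[2]
def tri(rs):
    A=sum(np.eye(3)-np.outer(d,d) for o,d in rs);b=sum((np.eye(3)-np.outer(d,d))@o for o,d in rs)
    x=np.linalg.solve(A,b);return x,[np.linalg.norm(np.cross(x-o,d)) for o,d in rs]
def proj(c,P):
    f=240/np.tan(np.radians(c['vertical_fov'])/2)
    q=np.linalg.inv(c['T'])@np.r_[P,1];s=q[:2]/q[2];s=s*(1+c['k1']*(s@s));return s*f+[c['cx'],c['cy']]
E
python3 - <<'E'
from h import *
for n in('side','top','wrist'):
    c,s=grab(n,n+'0.png');print(n,c['vertical_fov'],c['k1'],c['cx'],c['cy'],c['T'].round(3).tolist())
print(s)
E
```

```text
side 55.91900737137953 -0.0005461384414613068 329.7470507476522 239.81197363241765 [[0.993, -0.049, 0.112, 0.398], [-0.121, -0.53, 0.839, -1.084], [0.018, -0.847, -0.532, 0.54], [0.0, 0.0, 0.0, 1.0]]
top 55.48143425034491 -0.013085178483289574 317.5642540525808 234.07970903439391 [[0.02, -0.997, 0.073, 0.441], [-1.0, -0.019, 0.021, -0.381], [-0.019, -0.074, -0.997, 1.019], [0.0, 0.0, 0.0, 1.0]]
wrist 68.8220653107785 -0.05764197791851737 313.61263879674436 236.42557528553306 [[0.251, 0.924, 0.288, 0.083], [0.968, -0.239, -0.076, 0.623], [-0.001, 0.298, -0.955, 0.373], [0.0, 0.0, 0.0, 1.0]]
{'time': 0.1, 'joints': array([ 1.19802568e+00,  5.33135738e-02,  1.61418658e+00, -3.28184111e-05,
        1.47602112e+00, -1.19007459e-01]), 'joint_vel': array([ 0.00155931, -0.00302567, -0.00443146,  0.00149755, -0.00025138,
        0.00080273]), 'tau': array([ 4.45860987e-04, -3.94901454e+01, -3.71364713e+01, -1.77974857e-04,
        3.84066050e-03, -4.32408115e-06]), 'eef_pos': array([0.1567024 , 0.60442845, 0.22735403]), 'ee_rot': array([ 1.26539811e-01,  9.91961061e-01, -9.39279057e-04, -2.18887924e-04]), 'wrist_force': array([ 0.25759876,  0.38822352, -0.68406671]), 'moment': array([ 0.04238974,  0.04094183, -0.0100244 ]), 'grip_width': 0.9964520148888439}
```

View pics/side0.png

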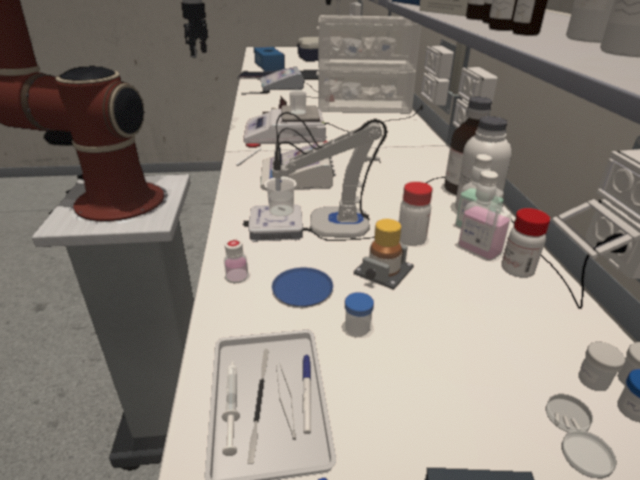

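View pics/top0.png

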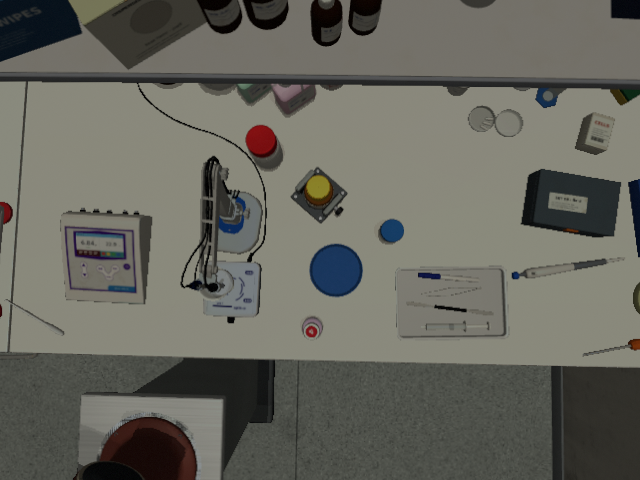

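View pics/wrist0.png

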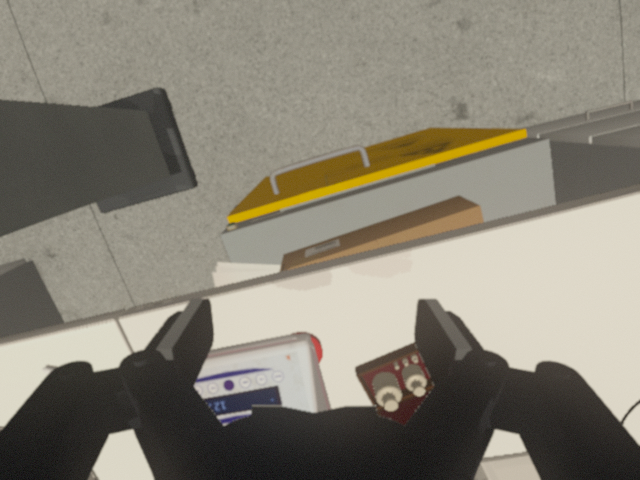

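```bash
python3 - <<'E'
from h import *
cs={n:grab(n)[0] for n in('side','top')}
for n,c in cs.items():
    im=c['color'];hsv=cv2.cvtColor(im,cv2.COLOR_RGB2HSV)
    for nm,lo,hi in(('yel',(18,120,90),(32,255,255)),('blue',(100,120,50),(125,255,255)),('red',(170,120,60),(180,255,255)),('red0',(0,150,60),(5,255,255))):
        m=cv2.inRange(hsv,np.array(lo),np.array(hi))
        k,l,st,ce=cv2.connectedComponentsWithStats(m)
        for i in range(1,k):
            if st[i,4]>60 and st[i,0]>180 and st[i,0]<450: print(n,nm,st[i],ce[i].round(1))
    b={'side':(330,190,130,110),'top':(270,150,100,100)}[n]
    x,y,w,h=b
    cv2.imwrite(f'pics/z_{n}.png',cv2.resize(im[y:y+h,x:x+w,::-1],None,fx=6,fy=6,interpolation=cv2.INTER_CUBIC)[:600,:800])
E
```

```text
side yel [375 219  26  28 588] [387.4 232.1]
side blue [256  48  26   9 130] [267.9  52.1]
side blue [286 272  39  31 474] [305.2 286.4]
side blue [346 294  27  17 368] [358.9 302. ]
side red0 [405 183  26  13 273] [418.  188.8]
top yel [306 175  24  24 446] [317.7 186.6]
top blue [236 197  10  15  62] [240.8 202.4]
top blue [219 215  25  19 228] [230.6 226. ]
top blue [381 220  23  22 397] [391.8 230.3]
top blue [ 310  244   53   52 2140] [335.6 269.9]
top blue [419 273  21   6  98] [429.2 275.4]
top red [249 126  26  29 258] [263.4 140.6]
top red [306 326  11  11  67] [311.2 331.4]
top red0 [246 125  30  30 333] [259.8 139.7]
top red0 [182 452  13  28 150] [188.6 470.7]
```

View pics/z_side.png

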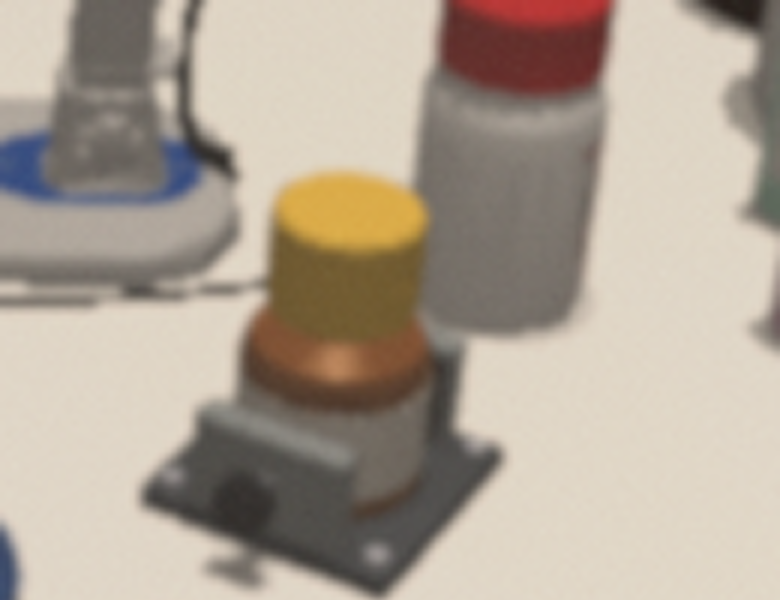

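View pics/z_top.png

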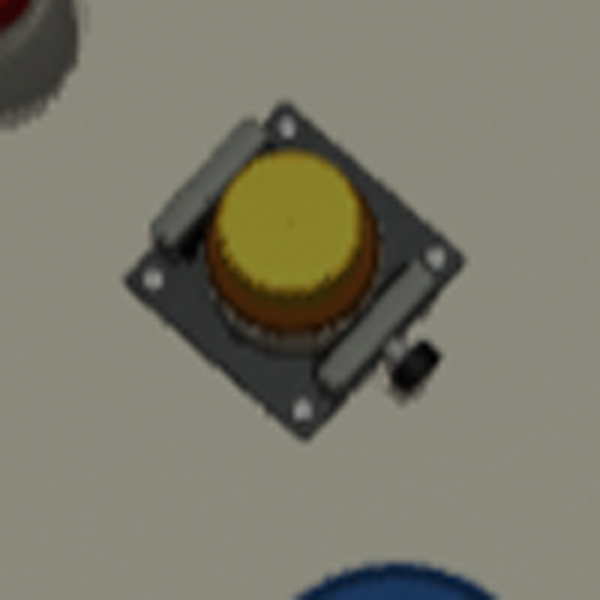

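```bash
python3 - <<'E'
from h import *
S,_=grab('side');T,s=grab('top')
print(s['time'])
def t(nm,a,b):
    x,e=tri([ray(S,*a),ray(T,*b)]);print(nm,x.round(4),np.round(e,4));return x
# side cap top face by brightness
hsv=cv2.cvtColor(S['color'],cv2.COLOR_RGB2HSV);m=cv2.inRange(hsv,np.array((15,100,160)),np.array((32,255,255)))
cn=max(cv2.findContours(m,0,1)[0],key=cv2.contourArea);el=cv2.fitEllipse(cn);print(el)
t('captop',el[0],(317.9,186.4))
t('capcheck',(388.1,224.9),(317.9,186.4))
hsv=cv2.cvtColor(S['color'],cv2.COLOR_RGB2HSV);m=cv2.inRange(hsv,np.array((100,80,30)),np.array((125,255,255)));m[:,:265]=0;m[:265]=0;m[:,336:]=0
m[320:]=0
cn=max(cv2.findContours(m,0,1)[0],key=cv2.contourArea);el=cv2.fitEllipse(cn);print('dish',el,cv2.boundingRect(cn))
d=t('dish',el[0],(335.6,269.9))
for u,v in((309.5,269.9),(362.5,269.9),(335.6,243.5),(335.6,296)): print(plane(T,u,v,.008).round(4))
t('red',(418,185),(261,140));t('pot',(359,300),(391.8,230.3));t('vial',(234,244),(312,328))
# plate corners at z .0.01 
for u,v in((317.5,167),(347,193.5),(320.8,223),(291,196.5)): print('plate',plane(T,u,v,.01).round(4))
for n,u,v in(('lamp',215,165),('lamphead',212,280),('lamp',230,210)): print(n,plane(T,u,v,.2).round(3))
t('lamptop',(380,128),(211,160))
t('lamphead',(278,150),(187,286))
# shelf edge
print('shelf',[ (z,plane(T,320,80,z).round(3)) for z in(.2,.4,.5)])
E
```

```text
0.3
((388.0978698730469, 224.93905639648438), (11.964788436889648, 24.62740135192871), 94.8727035522461)
captop [ 0.6049 -0.3604  0.1081] [0.0004 0.0004]
capcheck [ 0.6049 -0.3604  0.1082] [0.0004 0.0004]
dish ((302.0592041015625, 286.6046447753906), (35.838279724121094, 57.947059631347656), 88.50761413574219) (273, 269, 59, 37)
dish [ 0.437  -0.401   0.0044] [0.0002 0.0002]
[ 0.4356 -0.3433  0.008 ]
[ 0.438  -0.4602  0.008 ]
[ 0.4952 -0.3999  0.008 ]
[ 0.3796 -0.4019  0.008 ]
red [ 0.6924 -0.2466  0.1344] [0.0016 0.0016]
pot [ 0.5232 -0.5167  0.06  ] [0.0007 0.0007]
vial [ 0.3158 -0.3536  0.0778] [0.0022 0.0022]
plate [ 0.6661 -0.3563  0.01  ]
plate [ 0.6072 -0.4233  0.01  ]
plate [ 0.54   -0.3662  0.01  ]
plate [ 0.5983 -0.2985  0.01  ]
lamp [ 0.624 -0.173  0.2  ]
lamphead [ 0.415 -0.176  0.2  ]
lamp [ 0.542 -0.204  0.2  ]
lamptop [ 0.6228 -0.1744  0.2354] [0.0025 0.0025]
lamphead [ 0.4038 -0.1225  0.1729] [0.0018 0.0018]
shelf [(0.2, array([ 0.787, -0.362,  0.2  ])), (0.4, array([ 0.703, -0.367,  0.4  ])), (0.5, array([ 0.66 , -0.369,  0.5  ]))]
```

```bash
cat >> h.py <<'E'
def delta(P,s=None):
    s=s or sensors.observe()
    return (R.from_quat(s['ee_rot']).as_matrix().T@(np.array(P)-s['eef_pos'])*1000).round(1)
E
python3 - <<'E'
from h import *
S,_=grab('side');T,s=grab('top')
# shelf edge: line in side image ; find x,z with y constraint plane via top row
for a in((640,168),(520,85),(440,35)):
    o,d=ray(S,*a)
    for v in(76,83):
        o1,d1=ray(T,320,v);_,d2=ray(T,200,v);n=np.cross(d1,d2);k=n@(o1-o)/(n@d);print(a,v,(o+k*d).round(3))
for P in((.45,.15,.36),(.6,-.36,.36),(.6045,-.3605,.25)): print(P,delta(P,s))
E
```

```text
(640, 168) 76 [ 0.719 -0.747  0.385]
(640, 168) 83 [ 0.706 -0.76   0.391]
(520, 85) 76 [ 0.707 -0.535  0.407]
(520, 85) 83 [ 0.695 -0.556  0.412]
(440, 35) 76 [ 0.696 -0.251  0.426]
(440, 35) 83 [ 0.685 -0.282  0.43 ]
(0.45, 0.15, 0.36) [-397.9 -366.8 -131.6]
(0.6, -0.36, 0.36) [-671.2 -822.8 -131.5]
(0.6045, -0.3605, 0.25) [-675.7 -822.1  -21.5]
```

>>> servo_tool:
  commands:
    - [-50,-50,-80,0,85]
    - [-100,-92,-131,0,85]
    - [-150,-138,-131,5,85]
    - [-200,-184,-131,10,85]
    - [-250,-230,-131,15,85]
    - [-300,-276,-131,20,85]
    - [-350,-322,-131,25,85]
    - [-398,-367,-131,30,85]
    - [-398,-367,-131,30,85]
    - [-398,-367,-131,30,85]

```text
time: 1.7
eef_pos: [0.4512, 0.147, 0.3595]
ee_rot: [0.381, 0.925, -0.0, 0.0]
wrist_force: [0.4, 0.4, 0.0]
grip_width: 0.997
```

```bash
python3 - <<'E'
from h import *
s=sensors.observe();print(s['eef_pos'],s['joints'].round(3),s['ee_rot'].round(4),s['time'])
for P in((.52,-.25,.36),(.59,-.36,.27)): print(P,delta(P,s))
E
```

```text
[0.4512101  0.14696552 0.35951277] [ 0.158 -0.356  1.765 -0.     1.733 -0.631] [ 3.810e-01  9.246e-01 -1.000e-04  2.000e-04] 1.7
(0.52, -0.25, 0.36) [-3.285e+02 -2.333e+02 -3.000e-01]
(0.59, -0.36, 0.27) [-455.6 -262.    89.8]
```

>>> servo_tool:
  commands:
    - [-50,-35,0,3,85]
    - [-100,-70,0,6,85]
    - [-150,-106,0,9,85]
    - [-200,-141,0,12,85]
    - [-250,-177,0,15,85]
    - [-300,-213,0,18,85]
    - [-340,-233,0,20,85]
    - [-395,-245,30,20,85]
    - [-456,-262,80,20,85]
    - [-456,-262,90,20,85]

```text
time: 2.95
eef_pos: [0.591, -0.3586, 0.2655]
ee_rot: [0.535, 0.845, 0.0, -0.002]
wrist_force: [-0.6, 0.4, -0.5]
grip_width: 0.998
```

```bash
python3 - <<'E'
from h import *
c,s=grab('wrist','w1.png');print(s['eef_pos'],s['joints'].round(3),s['ee_rot'].round(4),s['time'])
print(proj(c,[.605,-.3605,.109]),c['T'][:3,3])
E
```

```text
[ 0.59101456 -0.35864937  0.26550564] [-0.653  0.191  1.402 -0.     1.553 -1.095] [ 5.347e-01  8.450e-01  1.000e-04 -2.100e-03] 2.95
[328.08953523 224.90928529] [ 0.55862131 -0.29125874  0.41148054]
```

View pics/w1.png

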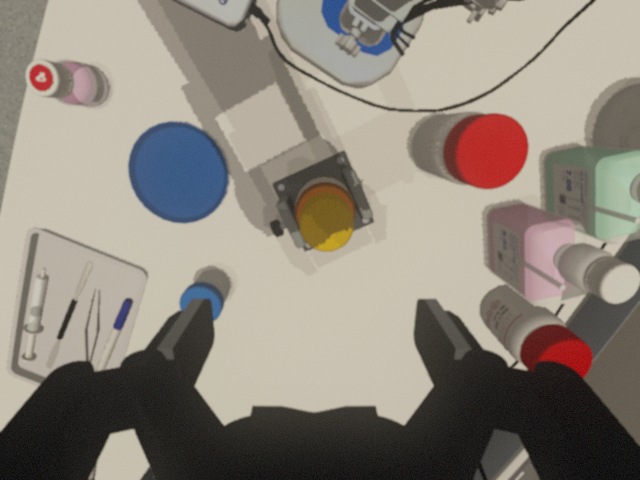

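```bash
python3 - <<'E'
from h import *
c,s=grab('wrist')
hsv=cv2.cvtColor(c['color'],cv2.COLOR_RGB2HSV)
im=c['color'][160:290,260:400,::-1];cv2.imwrite('pics/zw1.png',cv2.resize(im,None,fx=4,fy=4,interpolation=cv2.INTER_CUBIC))
m=cv2.inRange(hsv,np.array((20,150,60)),np.array((32,255,255)));m[:160]=0;m[300:]=0
cn=max(cv2.findContours(m,0,1)[0],key=cv2.contourArea);el=cv2.fitEllipse(cn);print(el)
print(plane(c,*el[0],.109))
m=cv2.inRange(hsv,np.array((100,100,40)),np.array((125,255,255)));m[:,250:]=0;m[250:]=0
cn=max(cv2.findContours(m,0,1)[0],key=cv2.contourArea);el2=cv2.fitEllipse(cn);print(el2,plane(c,*el2[0],.005))
S,_=grab('side');T,_=grab('top')
print(tri([ray(c,*el[0]),ray(S,388.1,224.9),ray(T,317.9,186.4)]))
print(tri([ray(c,*el2[0]),ray(S,302.06,286.6),ray(T,335.6,269.9)]))
print(delta((.6045,-.3605,.17)))
E
```

```text
((327.0053405761719, 223.91036987304688), (52.41614532470703, 56.903446197509766), 172.75863647460938)
[ 0.60206466 -0.35889911  0.109     ]
((178.30479431152344, 173.3877410888672), (91.40830993652344, 102.09894561767578), 143.1819305419922) [ 0.43578461 -0.40149096  0.005     ]
(array([ 0.60409755, -0.35988604,  0.10767917]), [np.float64(0.0019221726355042232), np.float64(0.0013757749827948286), np.float64(0.0006208172290919922)])
(array([ 0.43660488, -0.40130474,  0.00507885]), [np.float64(0.0007685167468129803), np.float64(0.0006191942221402529), np.float64(0.0003699808274834314)])
[-9.4 10.4 99.5]
```

View pics/zw1.png

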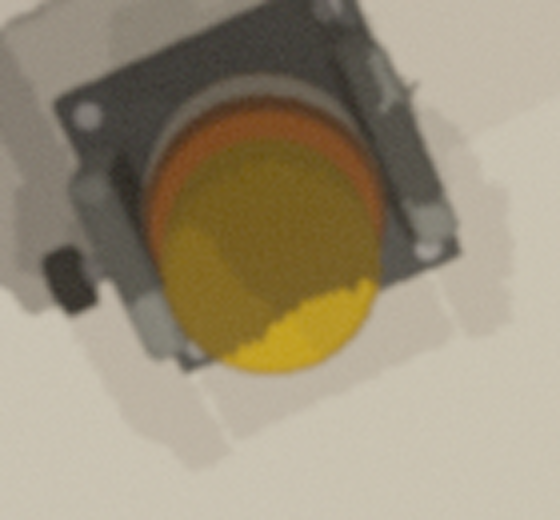

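>>> servo_tool:
  commands:
    - [-9,10,40,0,85]
    - [-9,10,90,0,85]
    - [-9,10,120,0,85]
    - [-9,10,120,0,85]
    - [-9,10,120,0,85]

```text
time: 3.78
eef_pos: [0.6055, -0.361, 0.1533]
ee_rot: [0.534, 0.846, -0.0, 0.002]
wrist_force: [0.7, -0.5, 0.2]
grip_width: 0.996
```

```bash
python3 - <<'E'
from h import *
c,s=grab('wrist','w2.png');print(s['eef_pos'],s['ee_rot'].round(4))
print(delta((.6045,-.3604,.105),s),proj(c,[.6045,-.3604,.109]))
E
```

```text
[ 0.60550346 -0.36104278  0.15325773] [ 5.337e-01  8.457e-01 -2.000e-04  2.500e-03]
[ 1.2 -0.7 48.3] [313.6612458  260.75232164]
```

View pics/w2.png

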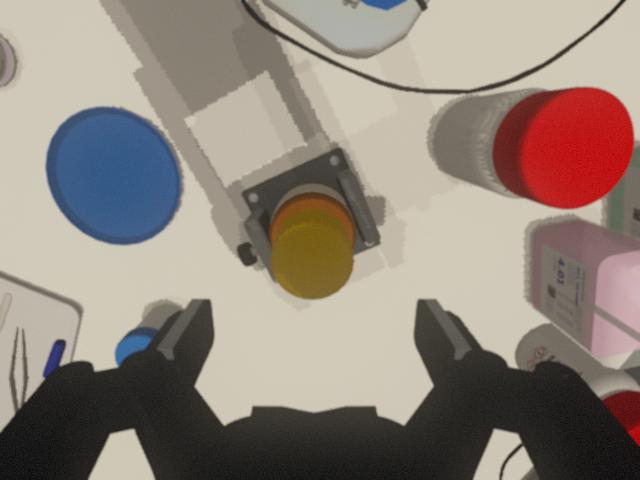

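>>> servo_tool:
  commands:
    - [1,0,24,0,85]
    - [1,0,48,0,85]
    - [1,0,48,0,70]
    - [1,0,48,0,60]
    - [1,0,48,0,40]
    - [1,0,48,0,40]
    - [1,0,48,0,40]
    - [1,0,48,0,40]

```text
time: 4.82
eef_pos: [0.6032, -0.3616, 0.1041]
ee_rot: [0.534, 0.845, -0.002, 0.001]
wrist_force: [-5.5, -1.5, 5.8]
grip_width: 0.469
```

```bash
python3 - <<'E'
from h import *
c,s=grab('wrist','w3.png');print(s)
grab('side','s3.png')
E
```

```text
{'time': 4.825, 'joints': array([-0.64443228,  0.32708231,  1.51456628, -0.00330101,  1.29852797,
       -1.08734425]), 'joint_vel': array([ 0.0007001 , -0.00077656,  0.00120691, -0.00102172,  0.00079684,
        0.00134918]), 'tau': array([  3.32723804, -45.72310567, -33.74579787,   1.30527232,
        -0.97864531,  -0.04898548]), 'eef_pos': array([ 0.60320884, -0.36159274,  0.10410409]), 'ee_rot': array([ 5.34147059e-01,  8.45389786e-01, -1.64179986e-03,  5.77908853e-04]), 'wrist_force': array([-5.50518022, -1.4761298 ,  5.83659462]), 'moment': array([-0.23233408,  0.94374736,  0.00965917]), 'grip_width': 0.4687069889301948}
```

View pics/w3.png

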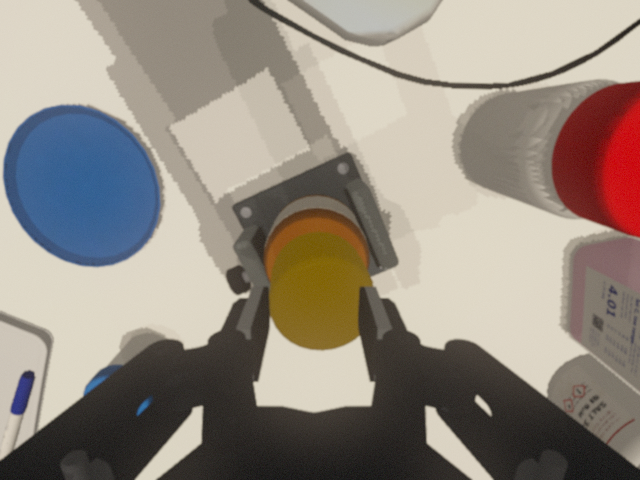

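View pics/s3.png

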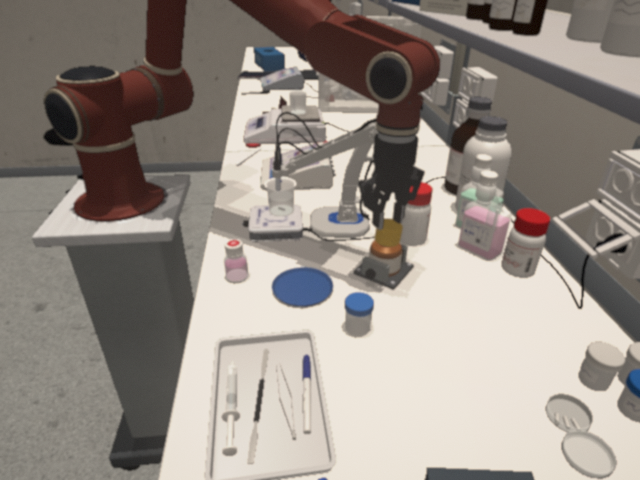

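```bash
python3 - <<'E'
from h import *
c,s=grab('wrist');M=R.from_quat(s['ee_rot']).as_matrix()
for P in([0,0,6],[0,25,6],[0,-25,6],[0,20,25],[0,-20,25],[0,0,25],[11,25,6],[-11,25,6],[11,20,6],[11,20,25]): print(P,proj(c,s['eef_pos']+M@np.array(P)/1000).round(0))
print(proj(c,[.6045,-.3604,.109]))
im=c['color'][230:400,210:420,::-1];cv2.imwrite('pics/zw3.png',cv2.resize(im,None,fx=3.5,fy=3.5,interpolation=cv2.INTER_CUBIC))
E
```

```text
[0, 0, 6] [315. 292.]
[0, 25, 6] [367. 292.]
[0, -25, 6] [263. 292.]
[0, 20, 25] [353. 276.]
[0, -20, 25] [277. 276.]
[0, 0, 25] [315. 276.]
[11, 25, 6] [369. 271.]
[-11, 25, 6] [366. 312.]
[11, 20, 6] [358. 271.]
[11, 20, 25] [354. 257.]
[319.12211205 302.10933769]
```

View pics/zw3.png

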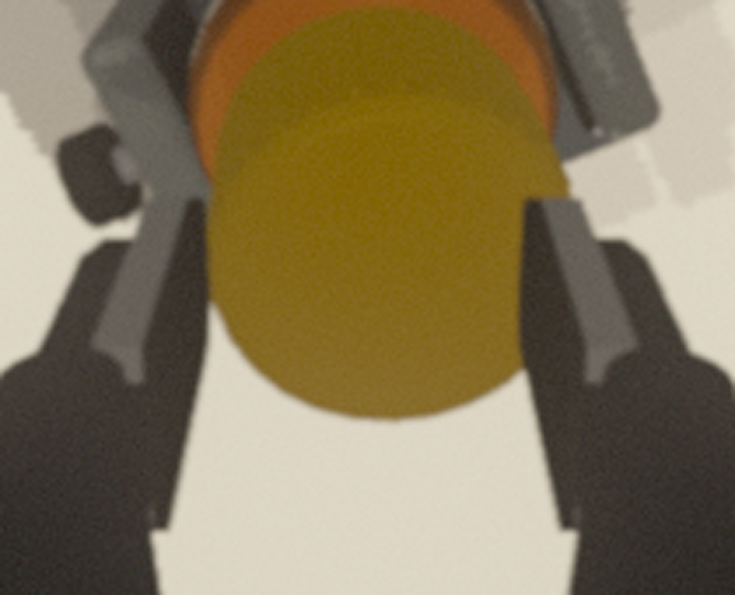

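>>> servo_tool:
  commands:
    - [0,0,0,0,20]
    - [0,0,0,0,20]

```text
time: 5.22
eef_pos: [0.5977, -0.3654, 0.1073]
ee_rot: [0.535, 0.845, -0.007, -0.004]
wrist_force: [-29.1, -5.1, 21.6]
grip_width: 0.238
```

```bash
python3 - <<'E'
from h import *
c,s=grab('wrist','w4.png')
im=c['color'][210:420,190:450,::-1];cv2.imwrite('pics/zw4.png',cv2.resize(im,None,fx=2.8,fy=2.8,interpolation=cv2.INTER_CUBIC))
c,s=grab('side')
im=c['color'][150:290,330:460,::-1];cv2.imwrite('pics/zs4.png',cv2.resize(im,None,fx=4.2,fy=4.2,interpolation=cv2.INTER_CUBIC))
print(s['grip_width'],s['wrist_force'],s['eef_pos'])
E
```

```text
0.23927942756029294 [-28.50715526  -5.90234504  21.81443683] [ 0.59768664 -0.36545113  0.10731502]
```

View pics/zw4.png

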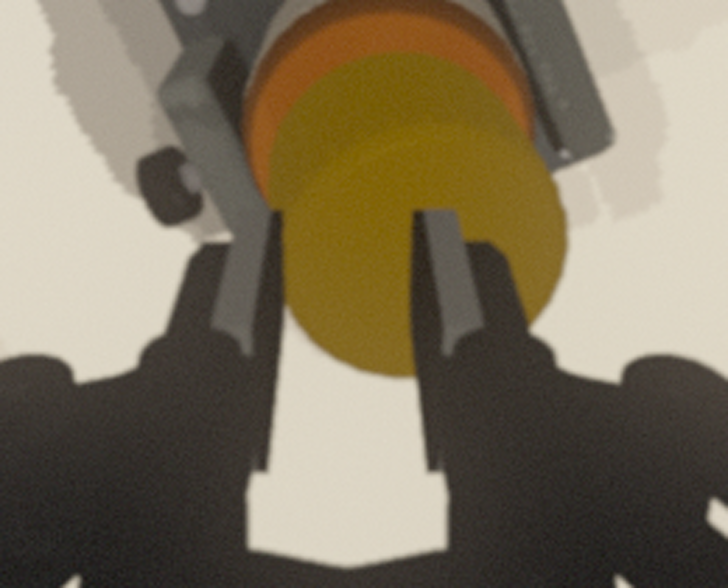

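View pics/zs4.png

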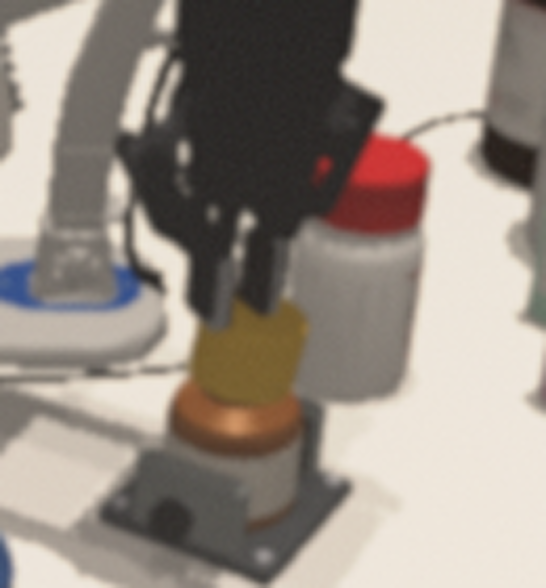

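```bash
python3 - <<'E'
from h import *
c,s=grab('wrist');S,_=grab('side');T,_=grab('top','t4.png')
M=R.from_quat(s['ee_rot']).as_matrix()
for a,b in(((285,285.7),(381.2,227.4)),((345.5,285.3),(391.9,223.8))):
    x,e=tri([ray(c,*a),ray(S,*b)]);print(x,e,M.T@(x-s['eef_pos'])*1000)
im=T['color'][120:260,250:400,::-1];cv2.imwrite('pics/zt4.png',cv2.resize(im,None,fx=4,fy=4,interpolation=cv2.INTER_CUBIC))
E
```

```text
[ 0.58653914 -0.36691511  0.10695672] [np.float64(0.003969448608696057), np.float64(0.003969448608696106)] [  3.45054986 -10.72001374   0.54263256]
[ 0.61102618 -0.35479481  0.10611947] [np.float64(0.0032499413843462923), np.float64(0.0032499413843463647)] [ 3.91788446 16.60841351  0.93815983]
```

View pics/zt4.png

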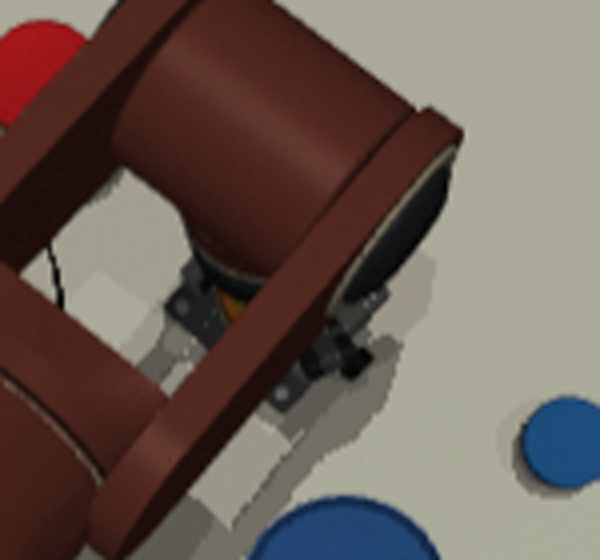

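>>> servo_tool:
  commands:
    - [0,0,-20,0,40]
    - [0,0,-60,0,50]
    - [0,0,-60,0,50]
    - [0,0,-60,0,50]
    - [0,0,-60,0,50]
    - [0,0,-60,0,50]

```text
time: 6.22
eef_pos: [0.6032, -0.3592, 0.1599]
ee_rot: [0.534, 0.846, 0.0, -0.001]
wrist_force: [-0.1, -0.1, -0.8]
grip_width: 0.586
```

```bash
python3 - <<'E'
from h import *
c,s=grab('wrist','w5.png')
M=R.from_quat(s['ee_rot']).as_matrix()
print(s['eef_pos'],s['ee_rot'],s['grip_width'],s['wrist_force'],s['time'])
im=c['color'][210:420,190:450,::-1];cv2.imwrite('pics/zw5.png',cv2.resize(im,None,fx=2.8,fy=2.8,interpolation=cv2.INTER_CUBIC))
for z in(0,6,12,20,25):print(z,[proj(c,s['eef_pos']+M@np.array([11,y,z])/1000).round(0) for y in(-25,25)])
c,s=grab('side')
im=c['color'][150:290,330:460,::-1];cv2.imwrite('pics/zs5.png',cv2.resize(im,None,fx=4.2,fy=4.2,interpolation=cv2.INTER_CUBIC))
for z in(0,6,12,20,25):print(z,[((proj(c,s['eef_pos']+M@np.array([0,y,z])/1000)-[330,150])*4.2).round(0) for y in(-25,25)])
E
```

```text
[ 0.60324201 -0.35921229  0.1599372 ] [ 5.33858162e-01  8.45573240e-01  1.11451201e-04 -1.15998449e-03] 0.5860090114792789 [-0.11921147 -0.06871873 -0.76572556] 6.225
0 [array([260., 276.]), array([371., 276.])]
6 [array([262., 271.]), array([369., 271.])]
12 [array([264., 266.]), array([367., 266.])]
20 [array([266., 260.]), array([364., 260.])]
25 [array([267., 257.]), array([363., 257.])]
0 [array([204., 224.]), array([293., 198.])]
6 [array([203., 237.]), array([292., 210.])]
12 [array([202., 249.]), array([291., 222.])]
20 [array([200., 265.]), array([289., 238.])]
25 [array([200., 275.]), array([288., 248.])]
```

View pics/w5.png

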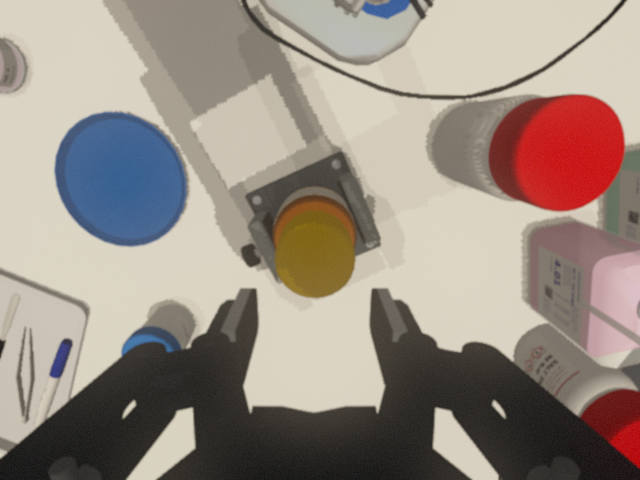

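View pics/zs5.png

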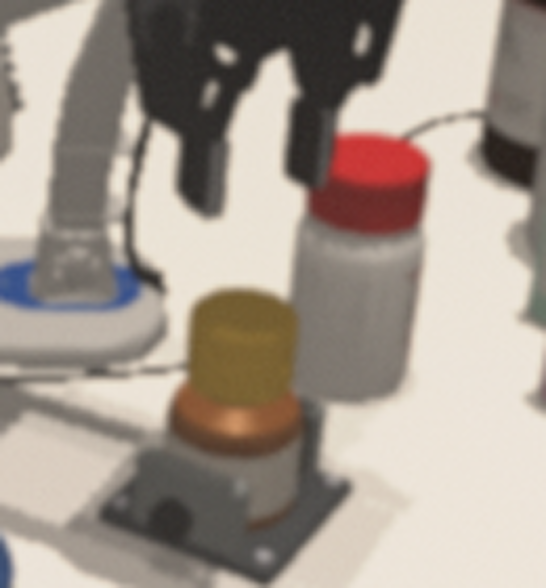

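>>> servo_tool:
  commands:
    - [-1,1,20,0,80]
    - [-1,1,40,0,80]
    - [-1,1,60,0,80]
    - [-1,1,76,0,80]
    - [-1,1,76,0,80]
    - [-1,1,76,0,80]

```text
time: 7.08
eef_pos: [0.6055, -0.3605, 0.0861]
ee_rot: [0.534, 0.846, -0.0, 0.001]
wrist_force: [-0.1, 0.5, 1.0]
grip_width: 0.94
```

```bash
python3 - <<'E'
from h import *
c,s=grab('wrist','w6.png')
print(s['eef_pos'],s['ee_rot'],s['grip_width'],s['wrist_force'],s['time'])
c,s=grab('side')
im=c['color'][150:290,330:460,::-1];cv2.imwrite('pics/zs6.png',cv2.resize(im,None,fx=4.2,fy=4.2,interpolation=cv2.INTER_CUBIC))
E
```

```text
[ 0.60545979 -0.36047617  0.08610606] [ 5.33905338e-01  8.45544095e-01 -5.73557145e-05  5.20573584e-04] 0.940478966443129 [-0.14954245  0.50821773  0.99812774] 7.075
```

View pics/w6.png

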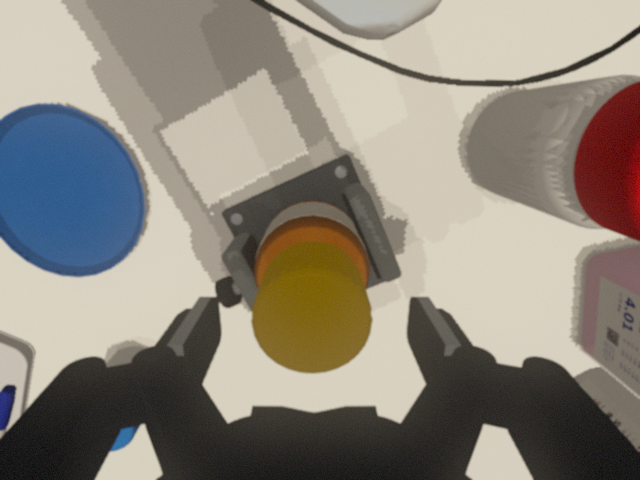

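View pics/zs6.png

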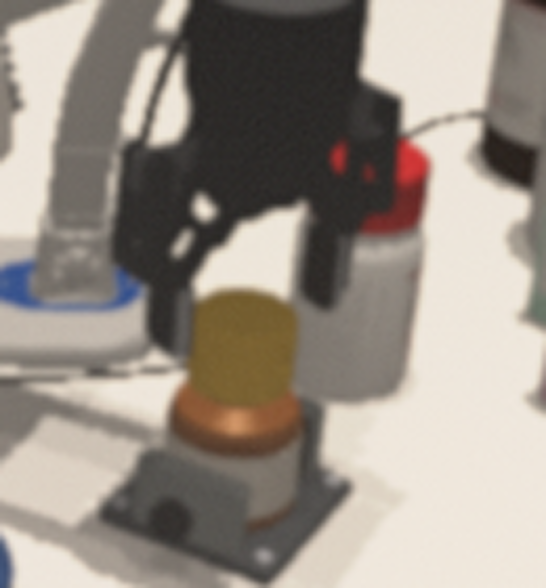

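>>> servo_tool:
  commands:
    - [0,0,10,0,80]
    - [0,0,10,0,60]
    - [0,0,10,0,44]
    - [0,0,10,0,44]
    - [0,0,10,0,44]
    - [0,0,10,0,44]

```text
time: 7.92
eef_pos: [0.605, -0.3603, 0.0755]
ee_rot: [0.534, 0.846, -0.0, 0.0]
wrist_force: [-0.6, -0.2, 0.1]
grip_width: 0.568
```

```bash
python3 - <<'E'
from h import *
c,s=grab('wrist','w7.png')
print(s['eef_pos'],s['ee_rot'],s['grip_width'],s['wrist_force'],s['time'])
c,s=grab('side')
im=c['color'][150:290,330:460,::-1];cv2.imwrite('pics/zs7.png',cv2.resize(im,None,fx=4.2,fy=4.2,interpolation=cv2.INTER_CUBIC))
E
```

```text
[ 0.60503993 -0.36025711  0.07549405] [ 5.33944956e-01  8.45519238e-01 -4.64041672e-05  2.86585420e-05] 0.5680773612272955 [-0.56588387 -0.20528236  0.11796567] 7.925
```

View pics/w7.png

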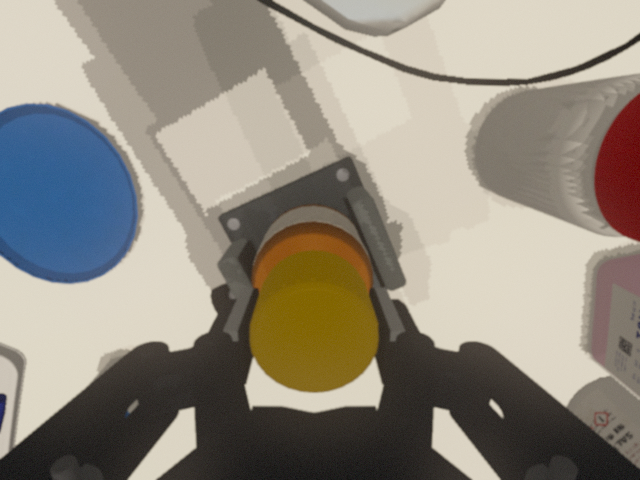

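View pics/zs7.png

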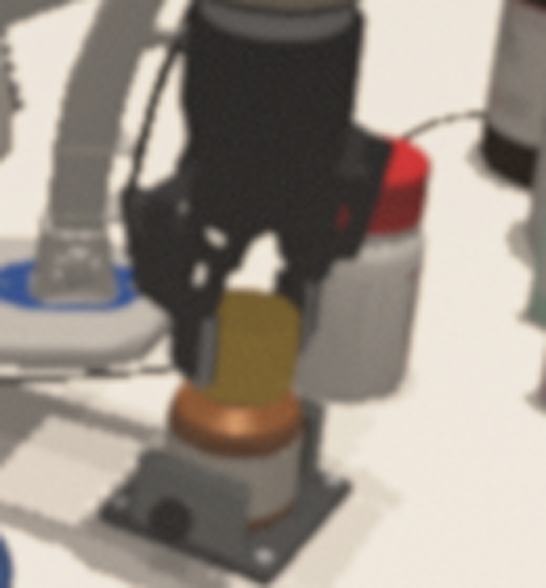

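>>> servo_tool:
  commands:
    - [0,0,0,0,30]
    - [0,0,0,0,30]
    - [0,0,-0.5,-10,30]
    - [0,0,-1,-20,30]
    - [0,0,-1.5,-30,30]
    - [0,0,-2,-40,30]
    - [0,0,-2.5,-50,30]
    - [0,0,-3,-60,30]
    - [0,0,-3,-60,30]
    - [0,0,-3,-60,30]

```text
time: 9.28
eef_pos: [0.605, -0.3605, 0.0786]
ee_rot: [0.041, 0.999, -0.0, -0.0]
wrist_force: [-0.6, -0.8, 0.5]
grip_width: 0.569
```

```bash
python3 - <<'E'
from h import *
c,s=grab('wrist','w8.png')
print(s['eef_pos'],s['ee_rot'],s['grip_width'],s['wrist_force'],s['moment'],s['joints'],s['time'])
E
```

```text
[ 0.60499484 -0.36049121  0.0785719 ] [ 4.08362421e-02  9.99165809e-01 -2.93815444e-04 -2.35187266e-05] 0.5691689132818493 [-0.62536005 -0.80368619  0.4785415 ] [-0.29057627  0.13240665  0.05371149] [-6.42718336e-01  3.55615976e-01  1.52455622e+00 -5.36523188e-04
  1.26112656e+00 -2.13165603e+00] 9.275
```

View pics/w8.png

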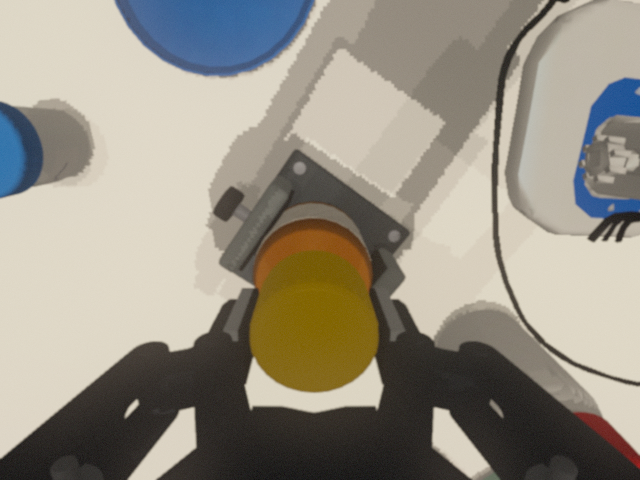

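>>> servo_tool:
  commands:
    - [0,0,0,0,65]
    - [0,0,0,0,65]
    - [0,0,0,10,65]
    - [0,0,0,20,65]
    - [0,0,0,30,65]
    - [0,0,0,40,65]
    - [0,0,0,50,65]
    - [0,0,0,60,65]
    - [0,0,0,60,65]
    - [0,0,0,60,60]

```text
time: 10.58
eef_pos: [0.6051, -0.3601, 0.0785]
ee_rot: [0.533, 0.846, 0.0, 0.0]
wrist_force: [0.9, -0.2, -0.6]
grip_width: 0.705
```

>>> servo_tool:
  commands:
    - [0,0,0,0,30]
    - [0,0,0,0,30]
    - [0,0,0,0,30]
    - [0,0,0,0,30]

```text
time: 11.08
eef_pos: [0.6052, -0.3604, 0.0789]
ee_rot: [0.534, 0.846, -0.0, 0.0]
wrist_force: [-0.7, -1.0, 2.3]
grip_width: 0.567
```

>>> servo_tool:
  commands:
    - [0,0,-0.5,-10,30]
    - [0,0,-1,-20,30]
    - [0,0,-1.5,-30,30]
    - [0,0,-2,-40,30]
    - [0,0,-2.5,-50,30]
    - [0,0,-3,-60,30]
    - [0,0,-3,-60,30]
    - [0,0,-3,-60,30]

```text
time: 12.08
eef_pos: [0.605, -0.3607, 0.0819]
ee_rot: [0.041, 0.999, -0.0, -0.0]
wrist_force: [-1.6, -2.2, 3.2]
grip_width: 0.567
```

```bash
python3 - <<'E'
from h import *
c,s=grab('wrist','w9.png')
print(s['eef_pos'],s['ee_rot'],s['grip_width'],s['wrist_force'],s['moment'],s['joints'],s['time'])
c,s=grab('side')
im=c['color'][150:290,330:460,::-1];cv2.imwrite('pics/zs9.png',cv2.resize(im,None,fx=4.2,fy=4.2,interpolation=cv2.INTER_CUBIC))
E
```

```text
[ 0.60496007 -0.36070404  0.08187809] [ 4.08529349e-02  9.99165055e-01 -4.80220315e-04 -2.62502144e-05] 0.5669482754673074 [-1.62311631 -2.22615733  3.17841765] [-0.27121068  0.45502622  0.00594215] [-6.42866237e-01  3.52200358e-01  1.52290156e+00 -8.61017754e-04
  1.26599022e+00 -2.13167575e+00] 12.075
```

View pics/zs9.png

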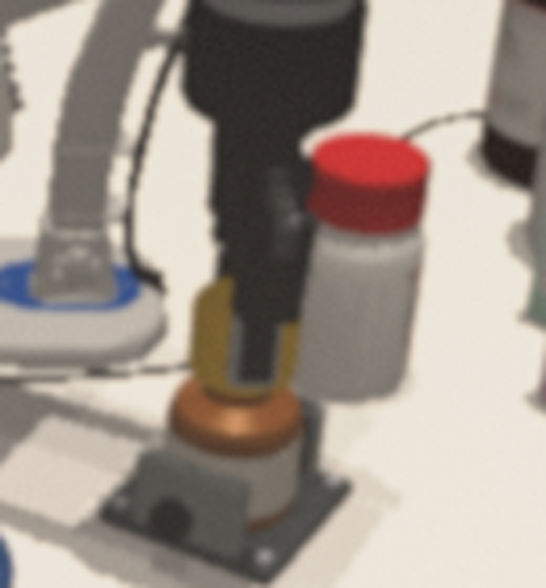

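View pics/w9.png

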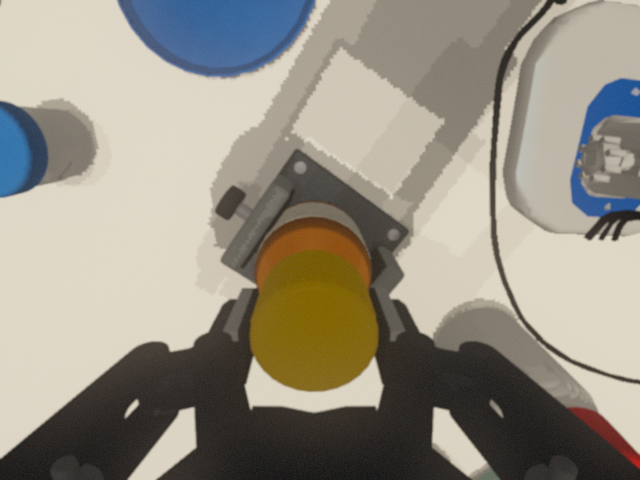

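>>> servo_tool:
  commands:
    - [0,0,-0.5,-10,30]
    - [0,0,-1,-20,30]
    - [0,0,-1.5,-30,30]
    - [0,0,-2,-40,30]
    - [0,0,-2.3,-45,30]
    - [0,0,-2.3,-45,30]

```text
time: 12.92
eef_pos: [0.6049, -0.3607, 0.0841]
ee_rot: [-0.345, 0.939, -0.0, -0.0]
wrist_force: [-3.4, -2.6, 4.7]
grip_width: 0.563
```

>>> servo_tool:
  commands:
    - [0,0,-2,0,30]
    - [0,0,-4,0,30]
    - [0,0,-6,0,30]
    - [0,0,-6,0,30]

```text
time: 13.42
eef_pos: [0.6043, -0.3603, 0.0886]
ee_rot: [-0.345, 0.939, 0.0, -0.001]
wrist_force: [-2.8, -4.3, -2.9]
grip_width: 0.563
```

```bash
python3 - <<'E'
from h import *
c,s=grab('wrist','w10.png')
print(s['eef_pos'],s['ee_rot'],s['grip_width'],s['wrist_force'],s['moment'],s['joints'],s['time'])
c,s=grab('side')
im=c['color'][150:290,330:460,::-1];cv2.imwrite('pics/zs10.png',cv2.resize(im,None,fx=4.2,fy=4.2,interpolation=cv2.INTER_CUBIC))
E
```

```text
[ 0.60426295 -0.36027173  0.08855131] [-3.45269387e-01  9.38503183e-01  4.61113109e-04 -7.83345278e-04] 0.5626134791693147 [-2.80094154 -4.29268389 -2.91431288] [-0.7589126   0.40889641  0.00389275] [-6.42972487e-01  3.44809488e-01  1.52020062e+00 -8.48804900e-04
  1.27820883e+00 -2.91857525e+00] 13.425
```

View pics/zs10.png

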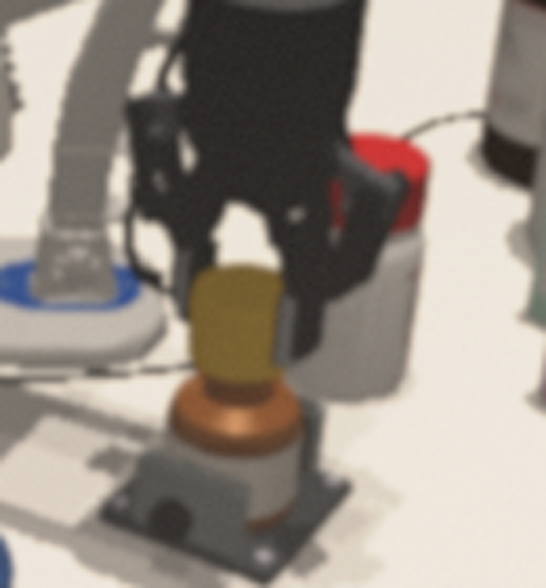

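>>> servo_tool:
  commands:
    - [0,0,-2,0,30]
    - [0,0,-4,0,30]
    - [0,0,-4,0,30]

```text
time: 13.9
eef_pos: [0.6043, -0.3599, 0.0928]
ee_rot: [-0.346, 0.938, 0.001, -0.001]
wrist_force: [-2.8, -2.5, -1.8]
grip_width: 0.568
```

>>> servo_tool:
  commands:
    - [0,0,-5,0,30]
    - [0,0,-10,0,30]
    - [0,0,-10,0,30]

```text
time: 14.28
eef_pos: [0.6062, -0.3601, 0.1054]
ee_rot: [-0.346, 0.938, -0.001, 0.001]
wrist_force: [0.4, -0.9, -0.8]
grip_width: 0.568
```

```bash
python3 - <<'E'
from h import *
c,s=grab('side')
print(s['wrist_force'],s['grip_width'])
im=c['color'][150:290,330:460,::-1];cv2.imwrite('pics/zs11.png',cv2.resize(im,None,fx=4.2,fy=4.2,interpolation=cv2.INTER_CUBIC))
E
```

```text
[ 0.37016111 -0.93889435 -0.79764497] 0.5681713713109028
```

View pics/zs11.png

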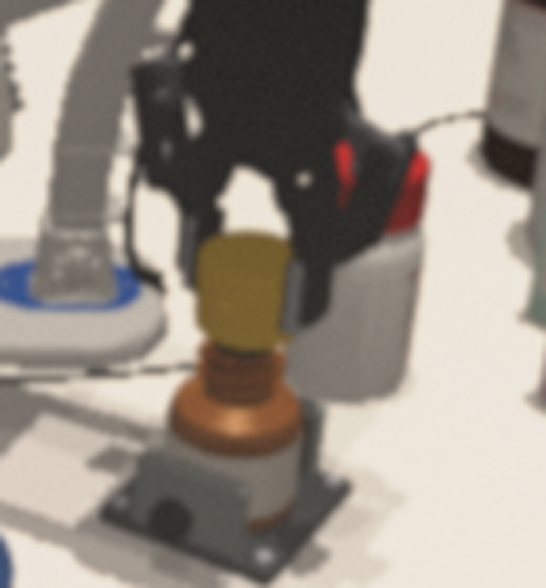

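>>> servo_tool:
  commands:
    - [0,0,-20,0,30]
    - [0,0,-45,0,30]
    - [0,0,-65,0,30]
    - [0,0,-65,0,30]
    - [0,0,-65,0,30]

```text
time: 14.95
eef_pos: [0.6047, -0.36, 0.1682]
ee_rot: [-0.346, 0.938, 0.0, -0.0]
wrist_force: [-0.3, -1.1, -0.1]
grip_width: 0.568
```

```bash
python3 - <<'E'
from h import *
s=sensors.observe();print(s['eef_pos'],s['grip_width'],s['joints'][5],delta((.4367,-.4012,.13),s))
E
```

```text
[ 0.6047353  -0.35996389  0.16819414] 0.5676431334452593 -2.9194855056580553 [154.6  77.6  38.3]
```

>>> servo_tool:
  commands:
    - [20,10,0,8,30]
    - [50,25,0,16,30]
    - [80,40,0,24,30]
    - [110,55,10,32,30]
    - [135,68,24,40,30]
    - [155,78,38,48,30]
    - [155,78,38,55,30]
    - [155,78,38,60,30]
    - [155,78,38,60,30]

```text
time: 16.08
eef_pos: [0.4358, -0.4008, 0.1293]
ee_rot: [0.169, 0.986, 0.001, -0.001]
wrist_force: [-0.6, -0.9, -1.1]
grip_width: 0.567
```

```bash
python3 - <<'E'
from h import *
c,s=grab('wrist','w12.png')
print(s['eef_pos'],s['ee_rot'],s['grip_width'],s['joints'],s['time'],s['wrist_force'],delta((.4367,-.4012,.03),s))
c,s=grab('side')
im=c['color'][180:330,220:390,::-1];cv2.imwrite('pics/zs12.png',cv2.resize(im,None,fx=4,fy=4,interpolation=cv2.INTER_CUBIC))
E
```

```text
[ 0.4358265  -0.40077475  0.12932035] [ 1.69278281e-01  9.85567471e-01  8.22918511e-04 -9.72984194e-04] 0.5667003443183117 [-8.69178594e-01  5.76771513e-02  1.77807252e+00  7.78676852e-06
  1.30839161e+00 -2.09978200e+00] 16.075 [-0.60215877 -0.85136627 -1.14312212] [-1.2 -0.2 99.3]
```

View pics/zs12.png

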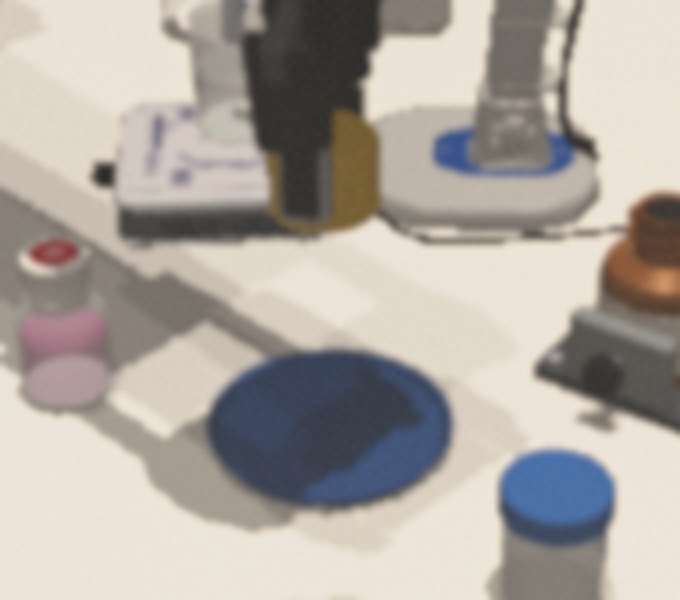

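View pics/w12.png

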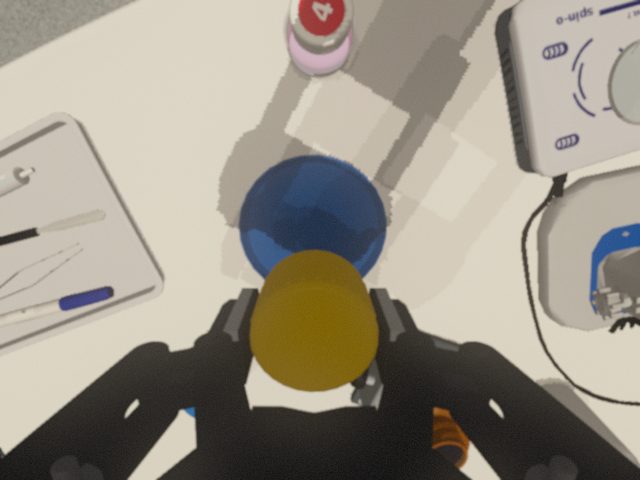

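```bash
python3 - <<'E'
from h import *
S,s=grab('side');p=s['eef_pos'];print(p)
for dz in(-.012,-.008,-.0025,.003):
    P=np.array([(proj(S,p+[.025*np.cos(a),.025*np.sin(a),dz+h])-[220,180])*4 for h in(0,.036) for a in np.linspace(0,6.28,60)])
    print(dz,P.min(0).round(),P.max(0).round())
E
```

```text
[ 0.43618956 -0.40098138  0.12987993]
-0.012 [263. 126.] [379. 254.]
-0.008 [263. 118.] [379. 247.]
-0.0025 [262. 107.] [379. 236.]
0.003 [262.  96.] [379. 225.]
```

>>> servo_tool:
  commands:
    - [-1,0,40,0,30]
    - [-1,0,80,0,30]
    - [-1,0,105,0,30]
    - [-1,0,110,0,30]
    - [-1,0,110,0,30]
    - [-1,0,110,0,30]

```text
time: 16.98
eef_pos: [0.4384, -0.4028, 0.0226]
ee_rot: [0.17, 0.986, -0.001, 0.001]
wrist_force: [-0.3, 0.1, -0.6]
grip_width: 0.57
```

>>> servo_tool:
  commands:
    - [0,0,4,0,30]
    - [0,0,7,0,30]
    - [0,0,9,0,30]
    - [0,0,9,0,30]

```text
time: 17.48
eef_pos: [0.4373, -0.4016, 0.0115]
ee_rot: [0.17, 0.985, 0.0, -0.0]
wrist_force: [0.2, -1.1, -0.4]
grip_width: 0.566
```

>>> servo_tool:
  commands:
    - [0,0,2,0,30]
    - [0,0,4,0,30]
    - [0,0,4,0,30]

```text
time: 17.85
eef_pos: [0.4373, -0.4016, 0.0075]
ee_rot: [0.17, 0.985, 0.0, -0.0]
wrist_force: [-1.1, 0.1, -0.9]
grip_width: 0.564
```

>>> servo_tool:
  commands:
    - [0,0,1,0,30]
    - [0,0,2,0,30]
    - [0,0,2,0,30]

```text
time: 18.23
eef_pos: [0.4374, -0.4017, 0.0057]
ee_rot: [0.17, 0.985, 0.0, -0.0]
wrist_force: [0.0, -0.1, -0.4]
grip_width: 0.567
```

>>> servo_tool:
  commands:
    - [0,0,1,0,30]
    - [0,0,1.5,0,30]
    - [0,0,1.5,0,30]

```text
time: 18.6
eef_pos: [0.4377, -0.4019, 0.0051]
ee_rot: [0.17, 0.986, -0.0, 0.0]
wrist_force: [-1.2, 1.4, 5.2]
grip_width: 0.569
```

```bash
python3 - <<'E'
from h import *
grab('wrist','w13.png')
c,s=grab('side')
im=c['color'][180:330,220:390,::-1];cv2.imwrite('pics/zs13.png',cv2.resize(im,None,fx=4,fy=4,interpolation=cv2.INTER_CUBIC))
E
```

```text
(no output)
```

View pics/zs13.png

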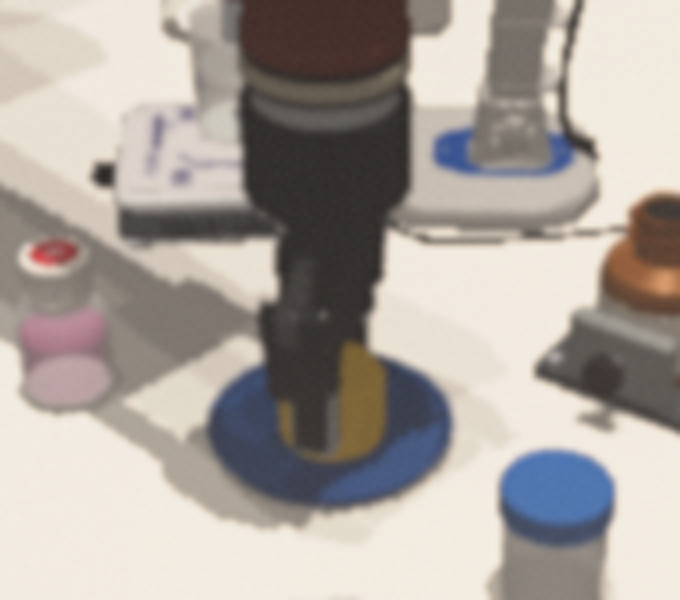

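View pics/w13.png

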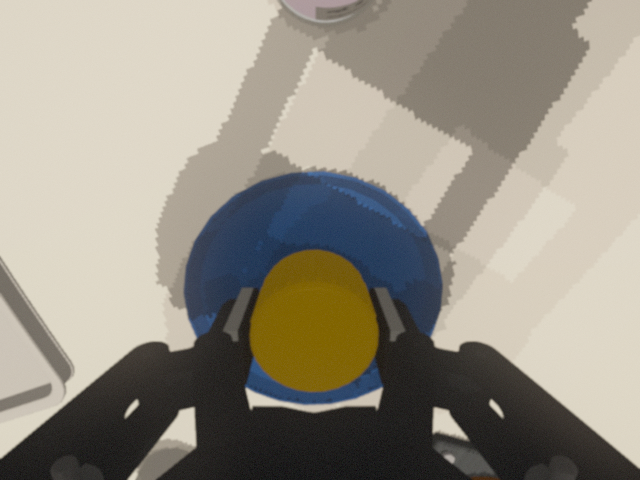

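>>> servo_tool:
  commands:
    - [0,0,0,0,30]
    - [0,0,-0.5,0,56]
    - [0,0,-0.5,0,62]
    - [0,0,-0.5,0,66]
    - [0,0,-0.5,0,66]
    - [0,0,-0.5,0,66]

```text
time: 19.45
eef_pos: [0.4374, -0.4017, 0.0047]
ee_rot: [0.17, 0.985, 0.0, -0.0]
wrist_force: [-0.2, 0.4, 0.3]
grip_width: 0.772
```

>>> servo_tool:
  commands:
    - [0,0,-10,0,68]
    - [0,0,-30,0,68]
    - [0,0,-60,0,68]
    - [0,0,-110,0,68]
    - [0,0,-160,0,68]
    - [0,0,-200,0,68]
    - [0,0,-200,0,68]
    - [0,0,-200,0,68]

```text
time: 20.45
eef_pos: [0.4374, -0.4017, 0.2056]
ee_rot: [0.17, 0.985, -0.0, 0.0]
wrist_force: [0.2, 0.3, 0.3]
grip_width: 0.794
```

```bash
python3 - <<'E'
from h import *
c,s=grab('wrist','w14.png');print(s['eef_pos'],s['time'],s['wrist_force'])
hsv=cv2.cvtColor(c['color'],cv2.COLOR_RGB2HSV)
m=cv2.inRange(hsv,np.array((18,120,60)),np.array((34,255,255)))
cn=max(cv2.findContours(m,0,1)[0],key=cv2.contourArea);print(cv2.minEnclosingCircle(cn))
m=cv2.inRange(hsv,np.array((100,100,30)),np.array((125,255,255)))
cn=max(cv2.findContours(m,0,1)[0],key=cv2.contourArea);el=cv2.fitEllipse(cv2.convexHull(cn));print(el,plane(c,*el[0],.006))
c,s=grab('side')
im=c['color'][180:330,220:390,::-1];cv2.imwrite('pics/zs14.png',cv2.resize(im,None,fx=4,fy=4,interpolation=cv2.INTER_CUBIC))
E
```

```text
[ 0.43738825 -0.40168474  0.20558104] 20.45 [0.16787739 0.26635698 0.25919356]
((313.1468505859375, 210.81227111816406), 27.8740291595459)
((313.1863098144531, 203.34461975097656), (108.64043426513672, 111.07426452636719), 164.2298583984375) [ 0.43413345 -0.40225957  0.006     ]
```

View pics/zs14.png

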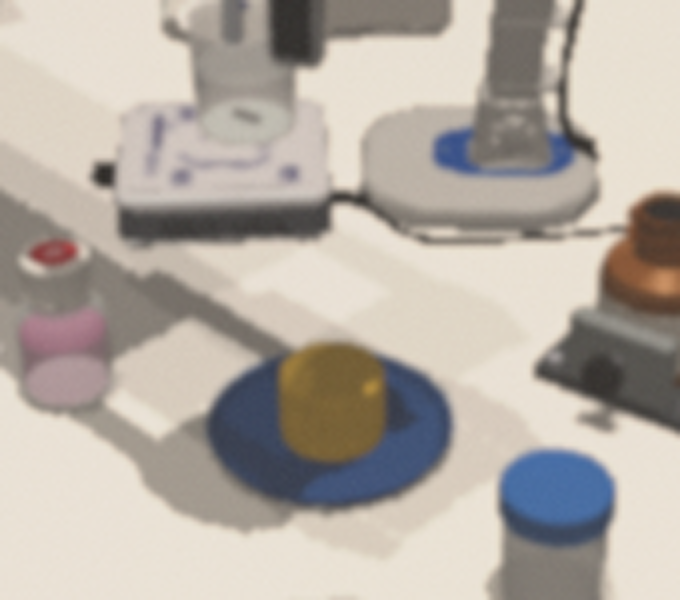

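View pics/w14.png

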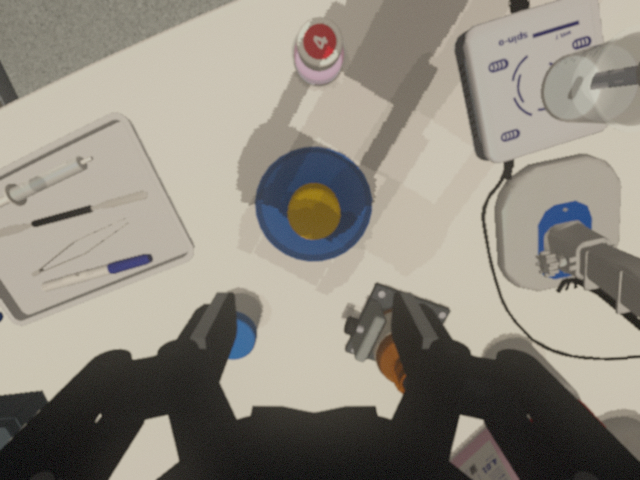

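```bash
python3 - <<'E'
from h import *
c,s=grab('wrist')
print(plane(c,314,212.5,.0385),plane(c,313.2,203.3,.006))
print(ticket.hand_in())
E
```

```text
[ 0.43458992 -0.40085664  0.0385    ] [ 0.4327328 -0.4009532  0.006    ]
the job is handed in; nothing more can be done
None
```

I unscrewed the yellow cap with two 60° turns and a last one of 45°, 165° in all, with one regrip. I then lifted it off, set it down in the blue dish with the fingers still closed (5 N contact), let go and backed away. The job is handed in at about 20.5 s, with no verdict reported.

**Last checks:** The cap stands upright on the dish floor, about 2 mm from its middle in the wrist view. The dish is within about 4 mm of where it stood, and nothing touches the robot. The pot and vial look unmoved in the last pictures. I did not measure the bystanders again, and the red-lidded jar was last seen clearly while I was lifting the cap.

**What disagreed:**
- **Fingertip position:** In the pictures the fingertips stood about 27 mm farther back than the text says, relative to the reported TCP.
- **First grasp:** Because of that, the first grasp closed too high. One finger slid onto the cap's top and pressed with about 37 N in all (wrist force), close to the 40 N limit but with a finger rather than the gripper's body. I backed off, measured the tips in two views and gripped again lower, which held.
- **Wrist camera:** It differed from the side and top views by 2 to 4 mm.

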